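# Rack the solder spools by colour and size

## Robot

A 6-joint arm with a two-finger parallel gripper is mounted at the origin on the work surface. World frame = base frame: x ahead of the robot, y to its left, z up, the work surface at z = 0. Lengths are in m, angles in degrees, forces in N, time in s.
With the tool pointing down it reaches from about 0.25 to 0.725 m from the base axis. Payload 9.7 kg.
Tool frame: the origin (TCP) lies at the very end of the fingers, on their centre line; the grasp point (between the pads) lies 19 mm behind it; z points along the fingers, y is the line along which they close (so a half turn about z gives the same grasp; the last joint's range is limited). The gripper opens to 85 mm and grips with 20 to 120 N. Pads are 22 mm wide; open, the fingers measure 114 mm over their backs; the gripper's body (76 mm by 85 mm) begins 54 mm behind the grasp point. The pads swing forward as they close: fully open they stand 13 mm farther back than shut.
Start: joints at [-74.771, 4.979, 10.078, 95.1, 0, 90], TCP at [0.144, -0.531, 0.231] pointing down, gripper open.
Joint ranges: [-179.16, 179.16], [-48.56, 103.87], [-65.8, 70.77], [-126.05, 130.52], [-82.76, 87.17], [-180, 180]. Speed limits (degrees/s): [127.2, 127.2, 147.25, 180, 180, 180].

## Interface

Orientations are given as [roll, pitch, yaw] about the fixed x, y, z axes, in that order (R = Rz(yaw) Ry(pitch) Rx(roll)).
In Python, from workcell import bot gives the robot as it stands.
- The arm moves only by the tool step_arm, never from a script. Its argument "targets" is a list of rows, each a list of 3 entries, a list of its own where there are three numbers: the opening, from 0 (shut) to 1 (fully open), then the shift along the world's x, y, z in mm, then the turn, a rotation vector about the world's x, y, z in rad. In form: [[grip, [tx, ty, tz], [wx, wy, wz]], ...]. A call has 1 to 8 rows; each row is the pose to reach, as a shift and turn from the pose commanded when the call began; what a row does not reach only later rows make up. A row lasts 1/10 s, in which the tool goes at most 50 mm and 8.59 degrees, less where a joint would pass 70% of its speed; a pose out of reach is approached as far as the arm can. A call with a gripper value outside its range is refused whole. The fingers move at their own pace and stop on an object; "force" is the grip in N (left out, the last holds). Time passes only in rows, so rows that repeat a pose let the fingers close. It gives the time, the measured TCP pose, the force, the opening and the grip force at its end, in the units of the state.
- bot.get_obs(): the state, without advancing time (a new reading comes with each control period).
- bot.camera(name): name is "scene" or "side" or "wrist"; returns (picture, depth): 420x560x3 uint8, red, green, blue; 420x560 float32, m along the optical axis (not along the pixel's ray), 0 where there is no reading.
- bot.camera_params(name): a dict with "K" (3x3 intrinsics, pixels), "R" (3x3) and "t" (3): a world point X has camera coordinates R X + t. Camera axes: x right, y down, z forward; pixel columns grow to the right and rows downward; lengths in m; the calibration is good to about 2 mm. A picture is of the moment at which its call begins: read the wrist's pose just before it. camera_params takes no time and is no camera call; for the wrist camera it gives the pose at the moment of the call.
- bot.job_done(): hands the job in; it is judged then, once.
The state is a dict: "time": time; "q": joint angles; "qd": joint speeds; "joint_efforts": joint torques, N m; "ee_pos": TCP position; "tcp_rot": TCP orientation; "wrist_force": force on the tool from outside, world axes, zero at the start; "torque": the same for the moment, N m; "opening": finger opening in m; "grasp_force": force on a finger pad.
Only numpy, scipy, OpenCV 4.12 (cv2) and the standard library are available. Lean on these libraries where they do the work, as an engineer would, in place of code of your own. Each camera call takes 0.05 s, during which the arm holds its last target. There are 200 camera calls.

## Task

Put the solder spools away on the spindles of their own colour: the three blue ones on the blue-based spindle and the two orange ones on the orange-based spindle, flat flanges down, each stack with the widest spool at the bottom and the narrowest on top, every spool sitting fully down. Leave the flux tin, the transformer and the empty black spool where they are.

Things in the scene. Friction and masses are not known exactly. Their poses are not given: they have to be found in the camera images.
- blue_large: large solder-wire spool with blue flanges and silvery wire, standing flat on its flange: outer diameter 62 mm, height 30 mm, with a 24 mm bore right through (bore axis upright). Round, solid to the full flange diameter over its height. Origin: centre of its underside; z up along the bore.
- blue_medium: medium solder-wire spool with blue flanges and silvery wire, standing flat on its flange: outer diameter 50 mm, height 26 mm, with a 24 mm bore right through (bore axis upright). Round, solid to the full flange diameter over its height. Origin: centre of its underside; z up along the bore.
- blue_small: small solder-wire spool with blue flanges and silvery wire, standing flat on its flange: outer diameter 38 mm, height 24 mm, with a 24 mm bore right through (bore axis upright). Round, solid to the full flange diameter over its height. Origin: centre of its underside; z up along the bore.
- orange_large: large solder-wire spool with orange flanges and silvery wire, standing flat on its flange: outer diameter 62 mm, height 30 mm, with a 24 mm bore right through (bore axis upright). Round, solid to the full flange diameter over its height. Origin: centre of its underside; z up along the bore.
- orange_medium: medium solder-wire spool with orange flanges and silvery wire, standing flat on its flange: outer diameter 50 mm, height 26 mm, with a 24 mm bore right through (bore axis upright). Round, solid to the full flange diameter over its height. Origin: centre of its underside; z up along the bore.
- blue_spindle: spindle for the three blue spools, fixed to the bench: round blue base 76 mm across and 10 mm thick, with an upright steel post 10 mm in diameter at its centre, tapered over its last 8 mm, whose tip is 98 mm above the bench. Origin: centre of the base's underside, on the bench; z up along the post. The bottom spool rests on the base at z = 10 mm.
- orange_spindle: spindle for the two orange spools, fixed to the bench: round orange base 76 mm across and 10 mm thick, with an upright steel post 10 mm in diameter at its centre, tapered over its last 8 mm, whose tip is 98 mm above the bench. Origin: centre of the base's underside, on the bench; z up along the post. The bottom spool rests on the base at z = 10 mm.
- flux_tin: bystander: low round brass tin, 54 mm across, 22 mm high; loose; origin at the centre of its underside. To be left alone.
- transformer: bystander: small transformer, dark steel core with copper winding, 44 x 40 mm, 37 mm high; loose; origin at the centre of its underside. To be left alone.
- empty_spool: bystander: empty black spool without wire, 50 mm across, 26 mm high; loose; stays on the bench near the far edge; origin at the centre of its underside. To be left alone.
There are look-alikes about, which are no part of the job. Leave any purple look-alike of the orange_medium alone.

How it is judged:
By the outcome, as a careful person would: the job done as asked, in the order asked, and still so for the second after the job is handed in, with the robot touching nothing.
It also fails if it takes over 118 s, if anything falls off the work surface, if the arm or the gripper's body presses on something with over 40 N, if the wrist force passes 120 N, or if a joint passes its speed limit or range.

## Working session

There is one attempt and no reset: what is moved stays moved. The work goes in short steps, Python scripts to look and compute and a tool call to move; the robot and the scene stay as the last step left them, time stands still between calls to the robot, and variables do not carry over. Pictures are saved under pics/ and viewed, at most 14 in all, crops included, and the job is handed in when it is done.

Besides the shell and the picture viewer there is one more tool, called after "Request:" by a JSON object that holds its "fn" and its "kwargs", one argument or row to a line. step_arm: Moves the arm, as the interface text tells. Its arguments: {"type":"object","properties":{"targets":{"type":"array","items":{"type":"array"}},"force":{"type":"number"}},"required":["targets"]}

```bash
mkdir -p pics; ls
python3 - <<'E'
from workcell import bot
import cv2,numpy as np
for n in ("scene","side"):
    p,d=bot.camera(n); cv2.imwrite(f"pics/{n}0.png",p[:,:,::-1]); np.savez(f"pics/{n}0.npz",p=p,d=d,**bot.camera_params(n))
    P=bot.camera_params(n); print(n,-P["R"].T@P["t"])
print(bot.get_obs())
E
```

```text
pics
scene [1.29744279 0.57116574 0.62978523]
side [ 0.23599401 -0.62704341  0.80344601]
{'time': 0.1, 'q': array([-7.47695178e+01,  5.00855912e+00,  1.00393752e+01,  9.51008180e+01,
        2.71945098e-04,  8.99992529e+01]), 'qd': array([ 0.03948913, -0.03564038,  0.03737658,  0.08797647,  0.02259259,
       -0.00385711]), 'joint_efforts': array([-2.41214448e-04, -5.21560371e+01,  4.65653908e+01,  1.61048945e-02,
       -2.57916406e-05,  2.53522165e-05]), 'ee_pos': array([ 0.14443198, -0.53047727,  0.23065153]), 'tcp_rot': array([-1.79929998e+02, -2.72857661e-04,  1.52312289e+01]), 'wrist_force': array([ 0.50925121,  0.37306238, -0.59059439]), 'torque': array([0.03571121, 0.06704742, 0.01417784]), 'grasp_force': 0.0, 'opening': 0.08547736011535827}
```

View pics/scene0.png

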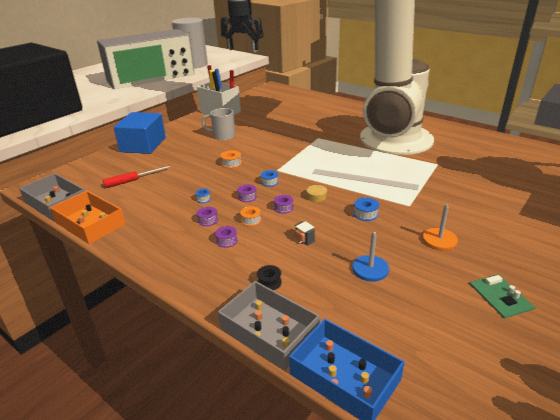

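View pics/side0.png

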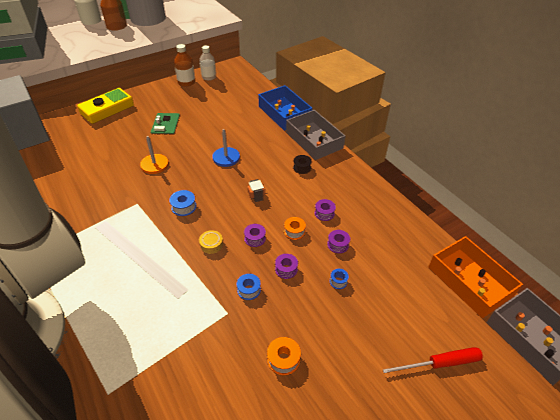

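The scene picture shows the blue base at (370,267) and the orange base at (440,239). In the side picture, blue spools are at (182,202), (249,286) and (340,278), orange ones at (294,227) and (284,354), and the purple look-alikes and bystanders lie between them. Next I measure them all.

```bash
cat > meas.py <<'E'
import cv2,numpy as np
HUE={"blue":(100,114),"orange":(5,17),"purple":(125,155)}
def cloud(d,P):
    v,u=np.mgrid[:d.shape[0],:d.shape[1]]
    c=np.stack([u,v,np.ones_like(d)],-1)@np.linalg.inv(P["K"]).T*d[...,None]
    return (c-P["t"])@P["R"]
def find(p,d,P,minA=60,box=(-.2,.8,-.75,.75)):
    """per colour blob: top height and minimal enclosing circle of its top face, rays cast on plane z=top"""
    X=cloud(d,P); h=cv2.cvtColor(p,cv2.COLOR_RGB2HSV); out=[]
    C=-P["R"].T@P["t"]
    for col,(a,b) in HUE.items():
        m=cv2.inRange(h,(a,130,60),(b,255,255))
        m[(X[...,2]<.005)|(X[...,2]>.2)|(d==0)]=0
        n,l,s,c=cv2.connectedComponentsWithStats(m,connectivity=8)
        for i in range(1,n):
            if s[i,4]<minA: continue
            g=l==i; pts=X[g]; z=np.percentile(pts[:,2],90)
            top=g&(X[...,2]>z-.005)
            v,u=np.nonzero(top)
            r=np.stack([u,v,np.ones(len(u))],-1)@np.linalg.inv(P["K"]).T@P["R"]
            q=(C+r*((z-C[2])/r[:,2])[:,None])[:,:2]
            (x,y),R=cv2.minEnclosingCircle((q*1000).astype(np.float32))
            if box[0]<x/1000<box[1] and box[2]<y/1000<box[3] and R<60:
                out.append((col,round(x,1),round(y,1),round(z*1000,1),round(2*R,1),c[i].round().astype(int).tolist(),int(s[i,4])))
    return out
E
python3 - <<'E'
import numpy as np
from meas import *
for n in ("scene","side"):
    z=np.load(f"pics/{n}0.npz"); print(n)
    for o in find(z["p"],z["d"],z): print(o)
E
```

```text
scene
('blue', 470.5, -154.6, np.float64(28.4), 49.9, [269, 174], 117)
('blue', 644.7, -239.0, np.float64(26.1), 35.9, [202, 192], 76)
('blue', 454.7, 141.8, np.float64(32.1), 61.6, [366, 204], 261)
('blue', 635.0, 254.2, np.float64(12.2), 79.4, [370, 268], 637)
('orange', 449.0, -320.9, np.float64(33.0), 65.2, [231, 155], 163)
('orange', 641.9, -70.5, np.float64(28.3), 51.1, [251, 212], 193)
('orange', 641.9, 80.5, np.float64(30.6), 31.1, [300, 236], 91)
('orange', 453.3, 332.3, np.float64(12.2), 81.1, [440, 239], 550)
('purple', 566.6, -151.4, np.float64(28.6), 46.8, [246, 189], 115)
('purple', 552.9, -39.7, np.float64(28.3), 46.2, [283, 200], 132)
('purple', 706.7, -156.2, np.float64(28.5), 47.3, [206, 212], 157)
('purple', 739.3, -60.5, np.float64(28.0), 48.0, [225, 232], 189)
side
('blue', 626.3, 247.4, np.float64(12.0), 77.7, [225, 156], 335)
('blue', 448.8, 138.2, np.float64(31.9), 60.9, [182, 199], 298)
('blue', 640.4, -242.8, np.float64(25.6), 37.3, [339, 275], 124)
('blue', 466.6, -159.1, np.float64(27.7), 48.8, [248, 283], 289)
('orange', 698.7, 670.6, np.float64(104.3), 45.1, [183, 61], 266)
('orange', 694.3, 663.4, np.float64(16.7), 53.6, [187, 82], 60)
('orange', 454.2, 327.6, np.float64(16.7), 81.0, [157, 165], 135)
('orange', 639.2, -75.9, np.float64(27.8), 51.0, [295, 225], 274)
('orange', 446.2, -326.6, np.float64(31.8), 61.6, [284, 353], 794)
('purple', 734.9, -65.6, np.float64(27.5), 50.1, [325, 207], 207)
('purple', 548.6, -45.1, np.float64(27.9), 49.6, [255, 232], 236)
('purple', 702.2, -161.6, np.float64(27.3), 49.2, [339, 239], 275)
('purple', 562.9, -156.8, np.float64(27.6), 49.7, [287, 263], 303)
```

Request:
{"fn": "step_arm", "kwargs": {
  "targets": [
    [1,[304,206,-30],[0,0,0]],
    [1,[304,206,-30],[0,0,0]],
    [1,[304,206,-30],[0,0,0]],
    [1,[304,206,-30],[0,0,0]],
    [1,[304,206,-30],[0,0,0]],
    [1,[304,206,-30],[0,0,0]],
    [1,[304,206,-30],[0,0,0]],
    [1,[304,206,-30],[0,0,0]]
  ]
}}

```text
time: 0.9
ee_pos: [0.4511, -0.3219, 0.2002]
tcp_rot: [-179.9, 0.0, 15.4]
wrist_force: [0.1, -0.4, -0.4]
opening: 0.0852
grasp_force: 0.0
```

Request:
{"fn": "step_arm", "kwargs": {
  "targets": [
    [1,[0,0,0],[0,0,0]],
    [1,[0,0,0],[0,0,0]]
  ]
}}

```text
time: 1.1
ee_pos: [0.4483, -0.3245, 0.2009]
tcp_rot: [-180.0, 0.0, 15.3]
wrist_force: [-0.3, -0.8, -0.1]
opening: 0.0853
grasp_force: 0.0
```

```bash
cat > look.py <<'E'
import sys
from workcell import bot
from meas import *
def wrist(name=None):
    o=bot.get_obs(); P=bot.camera_params("wrist"); p,d=bot.camera("wrist")
    if name: cv2.imwrite(f"pics/{name}.png",p[:,:,::-1])
    print("t",round(o["time"],2),"tcp",(o["ee_pos"]*1000).round(1),"rot",o["tcp_rot"].round(1),"q",o["q"].round(),"open",round(o["opening"]*1000,1))
    for r in find(p,d,P): print(r)
if __name__=="__main__": wrist(sys.argv[1] if len(sys.argv)>1 else None)
E
python3 look.py w1
```

```text
t 1.1 tcp [ 448.3 -324.5  200.9] rot [-180.     0.    15.3] q [-36.   5.   7.  92.  -0. 129.] open 85.3
('blue', 466.2, -158.6, np.float64(26.9), 49.2, [119, 123], 1822)
('blue', 520.9, -598.5, np.float64(31.4), 69.1, [548, 185], 1496)
('orange', 445.3, -325.0, np.float64(30.8), 61.7, [279, 188], 2527)
('purple', 537.6, -59.9, np.float64(25.8), 27.0, [19, 21], 86)
('purple', 561.7, -156.2, np.float64(27.0), 48.7, [135, 23], 1589)
```

View pics/w1.png

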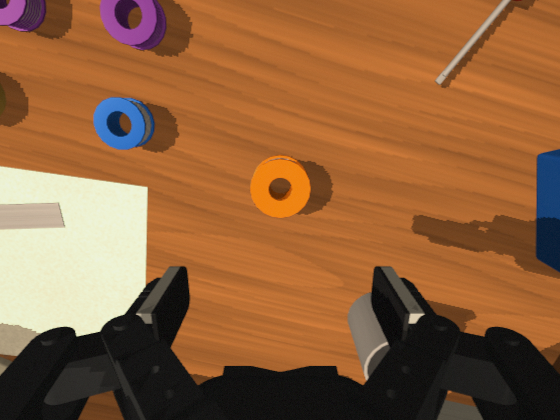

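The wrist view shows orange_large at (279,188), centred between the fingers and in agreement with the side camera to within 2 mm. I turn the yaw by 45° to keep joint 6 in range, then descend.

Request:
{"fn": "step_arm", "kwargs": {
  "targets": [
    [1,[-3,-1,-50],[0,0,0.785]],
    [1,[-3,-1,-100],[0,0,0.785]],
    [1,[-3,-1,-130],[0,0,0.785]],
    [1,[-3,-1,-130],[0,0,0.785]],
    [1,[-3,-1,-130],[0,0,0.785]],
    [1,[-3,-1,-160],[0,0,0.785]],
    [1,[-3,-1,-195],[0,0,0.785]],
    [1,[-3,-1,-195],[0,0,0.785]]
  ],
  "force": 40
}}

```text
time: 1.95
ee_pos: [0.4421, -0.3249, 0.0022]
tcp_rot: [-179.6, -0.0, 60.1]
wrist_force: [-0.7, 0.6, -0.4]
opening: 0.0853
grasp_force: 0.0
```

Request:
{"fn": "step_arm", "kwargs": {
  "targets": [
    [0.6,[0,0,0],[0,0,0]],
    [0.5,[0,0,0],[0,0,0]],
    [0.5,[0,0,0],[0,0,0]],
    [0.5,[0,0,0],[0,0,0]],
    [0.5,[0,0,0],[0,0,0]]
  ]
}}

```text
time: 2.45
ee_pos: [0.4461, -0.3268, 0.0088]
tcp_rot: [179.8, 0.1, 60.2]
wrist_force: [-4.9, -1.0, 7.5]
opening: 0.0606
grasp_force: 44.3
```

Request:
{"fn": "step_arm", "kwargs": {
  "targets": [
    [0.5,[0,0,40],[0,0,0]],
    [0.5,[0,0,90],[0,0,0]],
    [0.5,[0,0,140],[0,0,0]],
    [0.5,[0,40,160],[0,0,0]],
    [0.5,[0,90,160],[0,0,0]],
    [0.5,[0,140,160],[0,0,0]],
    [0.5,[0,190,160],[0,0,0]],
    [0.5,[0,240,160],[0,0,0]]
  ]
}}

```text
time: 3.25
ee_pos: [0.4453, -0.084, 0.1677]
tcp_rot: [179.9, -0.1, 60.2]
wrist_force: [1.4, 0.4, -2.1]
opening: 0.0608
grasp_force: 45.1
```

Request:
{"fn": "step_arm", "kwargs": {
  "targets": [
    [0.5,[0,50,0],[0,0,0]],
    [0.5,[0,100,0],[0,0,0]],
    [0.5,[0,150,0],[0,0,0]],
    [0.5,[0,200,0],[0,0,0]],
    [0.5,[0,250,0],[0,0,0]],
    [0.5,[0,290,0],[0,0,0]],
    [0.5,[0,290,0],[0,0,0]],
    [0.5,[0,290,0],[0,0,0]]
  ]
}}

```text
time: 4.05
ee_pos: [0.4454, 0.2051, 0.1671]
tcp_rot: [180.0, -0.0, 60.3]
wrist_force: [0.1, -1.2, -1.9]
opening: 0.0609
grasp_force: 45.1
```

```bash
python3 look.py w2
```

```text
t 4.05 tcp [445.4 205.1 167.1] rot [180.   -0.   60.3] q [ 25.  -4.  -6.  88.  -0. 144.] open 60.9
('blue', 625.1, 252.4, np.float64(10.9), 76.3, [435, 42], 5758)
('blue', 469.3, 141.5, np.float64(30.7), 44.2, [340, 238], 319)
('orange', 446.2, 329.1, np.float64(10.9), 75.2, [213, 68], 5740)
('orange', 608.9, 85.6, np.float64(30.0), 29.3, [489, 216], 637)
('orange', 445.6, 206.3, np.float64(188.6), 63.0, [280, 279], 14210)
('orange', 630.9, -68.7, np.float64(26.4), 48.7, [552, 327], 528)
('purple', 558.9, -36.8, np.float64(26.4), 42.3, [487, 328], 308)
```

View pics/w2.png

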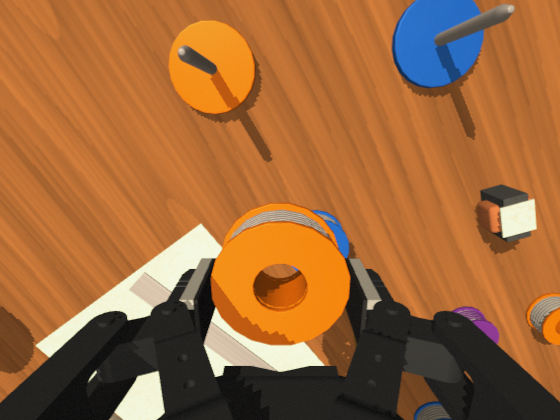

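The spool is held centred at (280,279), 1 mm off the TCP. The orange base is at (213,68) with its post leaning away. I go closer and measure the base and post tip again.

Request:
{"fn": "step_arm", "kwargs": {
  "targets": [
    [0.5,[-15,50,0],[0,0,0]],
    [0.5,[-15,65,0],[0,0,0]],
    [0.5,[-15,65,0],[0,0,0]],
    [0.5,[-15,65,0],[0,0,0]]
  ]
}}

```text
time: 4.5
ee_pos: [0.4307, 0.2685, 0.1665]
tcp_rot: [180.0, 0.0, 60.2]
wrist_force: [-0.3, -0.5, -2.4]
opening: 0.0606
grasp_force: 45.1
```

```bash
cat >> meas.py <<'E'
def post(p,d,P,xy,r=45,lo=85):
    """mean xy (mm) of points with height lo..102 mm within r of xy: post tip"""
    X=cloud(d,P)*1000
    g=(X[...,2]>20)&(X[...,2]<105)&(np.hypot(X[...,0]-xy[0],X[...,1]-xy[1])<r)&(d>0)
    for a in range(15,105,15):
        k=g&(X[...,2]>a)&(X[...,2]<a+15)
        if k.sum()>5: print("post z",a,k.sum(),X[k].mean(0).round(1))
E
python3 - <<'E'
from workcell import bot
from meas import *
P=bot.camera_params("wrist"); print(bot.get_obs()["ee_pos"]); p,d=bot.camera("wrist")
cv2.imwrite("pics/w3.png",p[:,:,::-1])
for r in find(p,d,P): print(r)
post(p,d,P,(447,329)); 
for n in("side","scene"):
    z=np.load(f"pics/{n}0.npz")
    for xy in((448,329),(627,250)): print(n);post(z["p"],z["d"],z,xy)
E
```

```text
[0.43073457 0.26848156 0.16652845]
('blue', 624.8, 253.9, np.float64(10.9), 76.8, [476, 96], 5401)
('blue', 470.0, 146.5, np.float64(30.7), 40.4, [379, 275], 153)
('orange', 445.9, 330.0, np.float64(10.9), 75.1, [262, 123], 5161)
('orange', 430.5, 270.3, np.float64(188.1), 61.8, [280, 279], 14201)
('orange', 608.0, 86.3, np.float64(30.0), 30.2, [524, 260], 656)
('purple', 563.3, -33.8, np.float64(26.5), 33.6, [520, 361], 142)
post z 15 6 [449.9 331.7  24.8]
post z 30 15 [449.6 330.7  38.1]
post z 45 15 [449.8 330.5  54.3]
post z 60 17 [449.8 330.9  68.6]
post z 75 27 [449.1 331.3  84.5]
post z 90 160 [446.3 330.   94.4]
side
post z 15 11 [447.7 326.1  23.8]
post z 30 19 [447.8 326.3  37.2]
post z 45 17 [447.5 326.5  52.5]
post z 60 17 [447.4 325.5  68.6]
post z 75 18 [447.2 326.3  83. ]
post z 90 11 [448.1 327.   94.7]
side
post z 15 12 [627.6 249.3  26.1]
post z 30 15 [628.4 249.6  37.4]
post z 45 13 [627.4 249.7  52.4]
post z 60 19 [627.8 248.5  67.2]
post z 75 17 [627.6 249.3  83.4]
post z 90 9 [628.7 250.7  94.6]
scene
post z 15 14 [450.3 330.6  24.9]
post z 30 28 [451.  331.2  37.3]
post z 45 25 [450.1 330.8  51.9]
post z 60 27 [450.8 331.2  67.4]
post z 75 26 [450.5 330.9  81.6]
post z 90 19 [450.1 330.7  94.4]
scene
post z 15 21 [630.9 254.5  25.3]
post z 30 24 [631.3 254.8  37.9]
post z 45 29 [631.6 254.6  52.1]
post z 60 29 [631.1 254.7  67.4]
post z 75 31 [631.3 254.7  82.5]
post z 90 18 [630.1 254.4  94.5]
```

Request:
{"fn": "step_arm", "kwargs": {
  "targets": [
    [0.5,[16,45,0],[0,0,0]],
    [0.5,[16,59,0],[0,0,0]],
    [0.5,[16,59,0],[0,0,0]],
    [0.5,[16,59,0],[0,0,0]],
    [0.5,[16,59,-30],[0,0,0]],
    [0.5,[16,59,-60],[0,0,0]],
    [0.5,[16,59,-75],[0,0,0]],
    [0.5,[16,59,-75],[0,0,0]]
  ]
}}

```text
time: 5.35
ee_pos: [0.4455, 0.3267, 0.0895]
tcp_rot: [-179.9, 0.2, 60.2]
wrist_force: [-1.2, -0.0, -2.2]
opening: 0.061
grasp_force: 45.0
```

Request:
{"fn": "step_arm", "kwargs": {
  "targets": [
    [0.5,[0,0,-20],[0,0,0]],
    [0.5,[0,0,-40],[0,0,0]],
    [0.5,[0,0,-55],[0,0,0]],
    [0.5,[0,0,-62],[0,0,0]],
    [0.5,[0,0,-62],[0,0,0]],
    [0.5,[0,0,-62],[0,0,0]]
  ]
}}

```text
time: 5.95
ee_pos: [0.4469, 0.3285, 0.0303]
tcp_rot: [180.0, -0.1, 60.2]
wrist_force: [0.2, 0.2, -1.6]
opening: 0.0609
grasp_force: 45.0
```

Request:
{"fn": "step_arm", "kwargs": {
  "targets": [
    [0.75,[0,0,0],[0,0,0]],
    [0.85,[0,0,0],[0,0,0]],
    [1,[0,0,0],[0,0,0]],
    [1,[0,0,0],[0,0,0]],
    [1,[0,0,40],[0,0,0]],
    [1,[0,0,90],[0,0,0]],
    [1,[0,-30,140],[0,0,0]],
    [1,[0,-60,170],[0,0,0]]
  ]
}}

```text
time: 6.75
ee_pos: [0.4464, 0.2689, 0.2013]
tcp_rot: [180.0, -0.1, 60.3]
wrist_force: [1.3, 0.1, 0.6]
opening: 0.0854
grasp_force: 0.0
```

```bash
python3 look.py w4
```

```text
t 6.75 tcp [446.4 268.9 201.3] rot [ 1.80e+02 -1.00e-01  6.03e+01] q [ 31.   0.   2.  92.   0. 151.] open 85.4
('blue', 625.8, 252.0, np.float64(11.0), 75.0, [443, 109], 3767)
('blue', 448.2, 141.4, np.float64(30.6), 61.5, [340, 283], 1675)
('orange', 446.1, 330.1, np.float64(40.8), 61.5, [251, 130], 4106)
('orange', 620.6, 83.5, np.float64(30.4), 49.1, [489, 250], 608)
('orange', 637.3, -62.4, np.float64(9.8), 43.3, [538, 326], 111)
('orange', 637.3, -72.6, np.float64(26.4), 47.6, [550, 346], 558)
('orange', 433.2, 9.6, np.float64(18.8), 31.6, [374, 351], 105)
```

Orange_large is down, with its top at 40.8 mm. Next is blue_large at (448,140).

Request:
{"fn": "step_arm", "kwargs": {
  "targets": [
    [1,[0,-50,0],[0,0,0]],
    [1,[2,-100,-20],[0,0,0]],
    [1,[2,-128,-60],[0,0,0]],
    [1,[2,-128,-100],[0,0,0]],
    [1,[2,-128,-140],[0,0,0]],
    [1,[2,-128,-175],[0,0,0]],
    [1,[2,-128,-193],[0,0,0]],
    [1,[2,-128,-193],[0,0,0]]
  ]
}}

```text
time: 7.6
ee_pos: [0.4466, 0.14, 0.0033]
tcp_rot: [-179.8, 0.2, 60.2]
wrist_force: [-0.7, -0.5, -0.3]
opening: 0.0856
grasp_force: 0.0
```

Request:
{"fn": "step_arm", "kwargs": {
  "targets": [
    [0.6,[0,0,0],[0,0,0]],
    [0.5,[0,0,0],[0,0,0]],
    [0.5,[0,0,0],[0,0,0]],
    [0.5,[0,0,0],[0,0,0]],
    [0.5,[0,0,0],[0,0,0]]
  ]
}}

```text
time: 8.1
ee_pos: [0.4495, 0.141, 0.008]
tcp_rot: [179.9, -0.1, 60.2]
wrist_force: [-1.6, -2.0, 5.9]
opening: 0.061
grasp_force: 43.3
```

Request:
{"fn": "step_arm", "kwargs": {
  "targets": [
    [0.5,[0,0,40],[0,0,0]],
    [0.5,[0,0,90],[0,0,0]],
    [0.5,[0,0,140],[0,0,0]],
    [0.5,[45,25,160],[0,0,0]],
    [0.5,[90,50,160],[0,0,0]],
    [0.5,[120,50,160],[0,0,0]],
    [0.5,[120,50,160],[0,0,0]],
    [0.5,[120,50,160],[0,0,0]]
  ]
}}

```text
time: 8.9
ee_pos: [0.5688, 0.1908, 0.1657]
tcp_rot: [-180.0, 0.0, 60.2]
wrist_force: [-0.5, -0.6, -2.0]
opening: 0.0609
grasp_force: 45.4
```

```bash
cat > lp.py <<'E'
import sys
from workcell import bot
from meas import *
o=bot.get_obs(); P=bot.camera_params("wrist"); p,d=bot.camera("wrist")
print(round(o["time"],2),(o["ee_pos"]*1000).round(1),o["q"].round())
for r in find(p,d,P): print(r)
post(p,d,P,(float(sys.argv[1]),float(sys.argv[2])),25)
cv2.imwrite(f"pics/{sys.argv[3]}.png",p[:,:,::-1])
E
python3 lp.py 627 252 w5
```

```text
8.9 [568.8 190.8 165.7] [ 19.  11.  10.  89.   0. 138.]
('blue', 626.9, 252.8, np.float64(10.9), 74.5, [303, 98], 5480)
('blue', 567.9, 191.5, np.float64(188.0), 61.6, [280, 283], 13982)
('orange', 447.2, 329.6, np.float64(40.6), 62.4, [83, 125], 5544)
('orange', 639.3, 80.0, np.float64(28.8), 27.2, [399, 247], 79)
('orange', 611.9, 90.2, np.float64(29.9), 19.5, [366, 256], 221)
('purple', 733.4, -61.1, np.float64(26.4), 50.5, [536, 319], 1485)
('purple', 715.2, -152.6, np.float64(26.5), 38.5, [545, 383], 179)
post z 15 7 [622.9 254.3  27. ]
post z 30 15 [623.1 253.   37.9]
post z 45 13 [622.6 253.8  52.8]
post z 60 16 [622.9 254.1  67.1]
post z 75 32 [624.2 254.3  84.2]
post z 90 179 [626.4 252.8  94.4]
```

Request:
{"fn": "step_arm", "kwargs": {
  "targets": [
    [0.5,[30,31,0],[0,0,0]],
    [0.5,[59,61,0],[0,0,0]],
    [0.5,[59,61,0],[0,0,0]],
    [0.5,[59,61,0],[0,0,0]],
    [0.5,[59,61,-30],[0,0,0]],
    [0.5,[59,61,-60],[0,0,0]],
    [0.5,[59,61,-75],[0,0,0]],
    [0.5,[59,61,-75],[0,0,0]]
  ]
}}

```text
time: 9.75
ee_pos: [0.6258, 0.2506, 0.0898]
tcp_rot: [-179.9, 0.1, 60.2]
wrist_force: [-0.2, -0.5, -2.8]
opening: 0.0609
grasp_force: 45.4
```

Request:
{"fn": "step_arm", "kwargs": {
  "targets": [
    [0.5,[0,0,-20],[0,0,0]],
    [0.5,[0,0,-40],[0,0,0]],
    [0.5,[0,0,-55],[0,0,0]],
    [0.5,[0,0,-61],[0,0,0]],
    [0.5,[0,0,-61],[0,0,0]],
    [0.5,[0,0,-61],[0,0,0]]
  ]
}}

```text
time: 10.35
ee_pos: [0.6279, 0.2518, 0.0312]
tcp_rot: [180.0, -0.1, 60.2]
wrist_force: [0.2, -0.1, -1.9]
opening: 0.0609
grasp_force: 45.4
```

Request:
{"fn": "step_arm", "kwargs": {
  "targets": [
    [0.75,[0,0,0],[0,0,0]],
    [0.85,[0,0,0],[0,0,0]],
    [1,[0,0,0],[0,0,0]],
    [1,[0,0,0],[0,0,0]],
    [1,[0,0,40],[0,0,0]],
    [1,[0,0,90],[0,0,0]],
    [1,[0,-40,130],[0,0,0]],
    [1,[0,-80,150],[0,0,0]]
  ]
}}

```text
time: 11.15
ee_pos: [0.6279, 0.1733, 0.1827]
tcp_rot: [179.9, -0.2, 60.4]
wrist_force: [0.7, -0.5, 0.2]
opening: 0.0852
grasp_force: 0.0
```

```bash
python3 look.py w6
```

```text
t 11.15 tcp [627.9 173.3 182.7] rot [179.9  -0.2  60.4] q [ 15.  18.  20.  92.   0. 135.] open 85.2
('blue', 627.0, 251.5, np.float64(40.8), 61.2, [241, 118], 4065)
('orange', 447.6, 329.3, np.float64(40.6), 62.2, [37, 140], 4547)
('orange', 794.6, 120.5, np.float64(26.7), 35.0, [464, 148], 148)
('orange', 781.6, 97.4, np.float64(16.2), 10.7, [453, 176], 73)
('orange', 612.4, 88.5, np.float64(30.4), 36.3, [307, 257], 258)
('orange', 638.7, 79.1, np.float64(29.4), 28.4, [334, 255], 128)
('orange', 628.8, -61.0, np.float64(26.4), 36.1, [377, 353], 260)
('orange', 441.1, 17.2, np.float64(21.4), 25.3, [218, 363], 124)
('purple', 738.2, -62.3, np.float64(26.4), 47.0, [472, 320], 771)
('purple', 559.1, -31.7, np.float64(26.5), 30.6, [316, 364], 68)
('purple', 689.7, -164.7, np.float64(26.4), 41.1, [461, 399], 266)
```

Request:
{"fn": "step_arm", "kwargs": {
  "targets": [
    [1,[0,-50,0],[0,0,0]],
    [1,[0,-100,0],[0,0,0]],
    [1,[0,-150,0],[0,0,0]],
    [1,[0,-200,0],[0,0,0]],
    [1,[0,-240,0],[0,0,0]],
    [1,[0,-240,0],[0,0,0]],
    [1,[0,-240,0],[0,0,0]]
  ]
}}

```text
time: 11.9
ee_pos: [0.6274, -0.0684, 0.1794]
tcp_rot: [-180.0, -0.0, 60.1]
wrist_force: [-0.3, 0.1, 0.2]
opening: 0.0854
grasp_force: 0.0
```

```bash
python3 look.py w7
```

```text
t 11.9 tcp [627.4 -68.4 179.4] rot [-180.    -0.    60.1] q [ -6.  16.  16.  91.   0. 114.] open 85.4
('blue', 640.4, -240.0, np.float64(24.4), 38.2, [364, 316], 473)
('blue', 467.2, -156.1, np.float64(26.4), 49.7, [198, 327], 1085)
('orange', 637.7, 75.8, np.float64(30.3), 27.5, [210, 40], 349)
('orange', 608.3, 80.0, np.float64(30.0), 30.1, [170, 54], 95)
('orange', 638.4, -72.6, np.float64(26.8), 49.7, [293, 188], 1713)
('purple', 733.6, -62.6, np.float64(26.8), 49.7, [379, 127], 2015)
('purple', 549.0, -41.7, np.float64(26.7), 49.0, [199, 205], 1630)
('purple', 701.4, -158.5, np.float64(26.6), 49.8, [389, 229], 1699)
('purple', 562.9, -153.3, np.float64(26.5), 49.5, [269, 285], 1388)
```

View pics/w7.png

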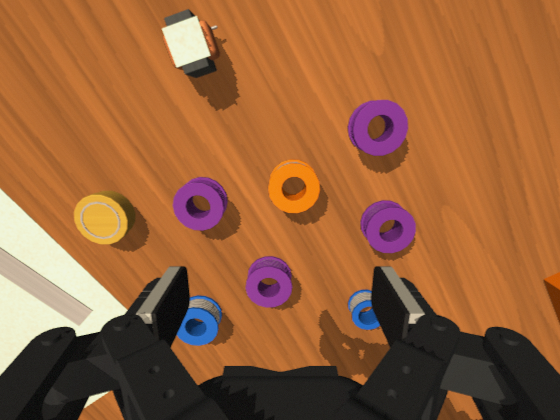

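The w7 picture shows orange_medium at (293,188), with purple spools at least 94 mm away on either side; that leaves 12 mm for the fingers. Blue_large is seated, top at 40.8 mm.

Request:
{"fn": "step_arm", "kwargs": {
  "targets": [
    [1,[11,-4,-40],[0,0,0]],
    [1,[11,-4,-80],[0,0,0]],
    [1,[11,-4,-80],[0,0,0]],
    [1,[11,-4,-120],[0,0,0]],
    [1,[11,-4,-150],[0,0,0]],
    [1,[11,-4,-174],[0,0,0]],
    [1,[11,-4,-174],[0,0,0]],
    [1,[11,-4,-174],[0,0,0]]
  ]
}}

```text
time: 12.75
ee_pos: [0.6392, -0.0707, 0.0075]
tcp_rot: [179.9, -0.0, 60.3]
wrist_force: [-0.6, -0.5, 1.0]
opening: 0.0857
grasp_force: 0.0
```

Request:
{"fn": "step_arm", "kwargs": {
  "targets": [
    [0.5,[0,0,0],[0,0,0]],
    [0.4,[0,0,0],[0,0,0]],
    [0.4,[0,0,0],[0,0,0]],
    [0.4,[0,0,0],[0,0,0]],
    [0.4,[0,0,0],[0,0,0]],
    [0.4,[0,0,0],[0,0,0]]
  ]
}}

```text
time: 13.35
ee_pos: [0.6395, -0.0715, 0.0077]
tcp_rot: [179.9, -0.1, 60.2]
wrist_force: [-0.3, 0.0, 7.7]
opening: 0.0487
grasp_force: 40.6
```

Request:
{"fn": "step_arm", "kwargs": {
  "targets": [
    [0.4,[0,0,40],[0,0,0]],
    [0.4,[0,0,90],[0,0,0]],
    [0.4,[0,0,140],[0,0,0]],
    [0.4,[-25,40,160],[0,0,0]],
    [0.4,[-50,80,160],[0,0,0]],
    [0.4,[-75,120,160],[0,0,0]],
    [0.4,[-100,160,160],[0,0,0]],
    [0.4,[-125,200,160],[0,0,0]]
  ]
}}

```text
time: 14.15
ee_pos: [0.5123, 0.1298, 0.1661]
tcp_rot: [180.0, -0.0, 60.2]
wrist_force: [0.8, 1.0, -1.4]
opening: 0.0489
grasp_force: 42.4
```

Request:
{"fn": "step_arm", "kwargs": {
  "targets": [
    [0.4,[-25,40,0],[0,0,0]],
    [0.4,[-50,80,0],[0,0,0]],
    [0.4,[-75,120,0],[0,0,0]],
    [0.4,[-83,143,0],[0,0,0]],
    [0.4,[-83,143,0],[0,0,0]],
    [0.4,[-83,143,0],[0,0,0]]
  ]
}}

```text
time: 14.75
ee_pos: [0.4303, 0.2718, 0.1658]
tcp_rot: [180.0, -0.0, 60.3]
wrist_force: [2.1, -0.3, -1.5]
opening: 0.0491
grasp_force: 42.5
```

```bash
python3 lp.py 447 329 w8
```

```text
14.75 [430.3 271.8 165.8] [ 32.  -2.  -4.  88.  -0. 152.]
('blue', 625.5, 252.3, np.float64(40.7), 61.9, [489, 100], 5928)
('orange', 446.1, 330.1, np.float64(40.7), 61.4, [265, 127], 5097)
('orange', 430.0, 270.8, np.float64(184.5), 52.2, [280, 282], 8666)
('orange', 608.2, 86.3, np.float64(29.8), 30.6, [525, 263], 646)
('purple', 557.3, -35.5, np.float64(26.5), 44.3, [519, 366], 320)
post z 15 39 [442.5 327.7  26. ]
post z 30 2340 [447.4 329.3  39.8]
post z 45 16 [449.6 331.   51.8]
post z 60 17 [449.7 331.6  67.2]
post z 75 24 [448.9 331.5  83.2]
post z 90 163 [446.4 330.1  94.3]
```

Request:
{"fn": "step_arm", "kwargs": {
  "targets": [
    [0.4,[16,45,0],[0,0,0]],
    [0.4,[16,59,0],[0,0,0]],
    [0.4,[16,59,0],[0,0,0]],
    [0.4,[16,59,0],[0,0,0]],
    [0.4,[16,59,-30],[0,0,0]],
    [0.4,[16,59,-60],[0,0,0]],
    [0.4,[16,59,-75],[0,0,0]],
    [0.4,[16,59,-75],[0,0,0]]
  ]
}}

```text
time: 15.6
ee_pos: [0.4456, 0.3289, 0.0886]
tcp_rot: [-179.9, 0.2, 60.1]
wrist_force: [0.5, -0.2, -0.8]
opening: 0.0491
grasp_force: 42.4
```

Request:
{"fn": "step_arm", "kwargs": {
  "targets": [
    [0.4,[0,0,-15],[0,0,0]],
    [0.4,[0,0,-30],[0,0,0]],
    [0.4,[0,0,-38],[0,0,0]],
    [0.4,[0,0,-41],[0,0,0]],
    [0.4,[0,0,-41],[0,0,0]],
    [0.4,[0,0,-41],[0,0,0]]
  ]
}}

```text
time: 16.2
ee_pos: [0.4467, 0.3308, 0.0499]
tcp_rot: [180.0, -0.0, 60.2]
wrist_force: [-0.4, -0.5, -1.3]
opening: 0.0489
grasp_force: 42.4
```

Request:
{"fn": "step_arm", "kwargs": {
  "targets": [
    [0.65,[0,0,0],[0,0,0]],
    [0.8,[0,0,0],[0,0,0]],
    [1,[0,0,0],[0,0,0]],
    [1,[0,0,0],[0,0,0]],
    [1,[0,0,40],[0,0,0]],
    [1,[0,0,90],[0,0,0]],
    [1,[0,-40,130],[0,0,0]],
    [1,[0,-80,150],[0,0,0]]
  ]
}}

```text
time: 17.0
ee_pos: [0.4468, 0.2518, 0.2017]
tcp_rot: [179.9, -0.2, 60.4]
wrist_force: [-0.1, 0.1, -1.3]
opening: 0.0856
grasp_force: 0.0
```

```bash
python3 look.py w9
```

```text
t 17.0 tcp [446.8 251.8 201.7] rot [179.9  -0.2  60.4] q [ 29.  -1.   1.  91.   0. 149.] open 85.6
('blue', 625.7, 252.2, np.float64(40.8), 61.7, [443, 95], 3784)
('orange', 444.5, 329.7, np.float64(66.6), 49.7, [242, 115], 4310)
('orange', 621.6, 82.5, np.float64(30.5), 48.3, [485, 237], 634)
('orange', 429.3, 5.8, np.float64(20.3), 19.1, [368, 342], 97)
```

Request:
{"fn": "step_arm", "kwargs": {
  "targets": [
    [1,[0,-50,0],[0,0,0]],
    [1,[0,-100,0],[0,0,0]],
    [1,[0,-150,0],[0,0,0]],
    [1,[10,-200,0],[0,0,0]],
    [1,[20,-250,0],[0,0,0]],
    [1,[20,-300,0],[0,0,0]],
    [1,[20,-350,0],[0,0,0]],
    [1,[20,-400,0],[0,0,0]]
  ]
}}

```text
time: 17.85
ee_pos: [0.4661, -0.1487, 0.1991]
tcp_rot: [180.0, -0.0, 60.2]
wrist_force: [0.5, 0.2, -0.7]
opening: 0.0852
grasp_force: 0.0
```

Request:
{"fn": "step_arm", "kwargs": {
  "targets": [
    [1,[0,-10,-30],[0,0,0]],
    [1,[0,-10,-30],[0,0,0]],
    [1,[0,-10,-30],[0,0,0]]
  ]
}}

```text
time: 18.15
ee_pos: [0.466, -0.1562, 0.169]
tcp_rot: [-179.9, -0.0, 60.2]
wrist_force: [0.1, -0.4, 0.3]
opening: 0.0854
grasp_force: 0.0
```

```bash
python3 look.py w10
```

```text
t 18.15 tcp [ 466.  -156.2  169. ] rot [-179.9   -0.    60.2] q [-19.  -4.  -6.  88.   0. 101.] open 85.4
('blue', 639.4, -240.7, np.float64(24.6), 37.7, [490, 179], 1091)
('blue', 465.8, -156.9, np.float64(26.7), 49.3, [282, 194], 1724)
('orange', 495.9, -187.4, np.float64(195.4), 7.2, [373, 298], 69)
('purple', 547.4, -42.4, np.float64(26.9), 49.8, [299, 28], 2266)
('purple', 700.1, -159.3, np.float64(26.9), 50.5, [530, 59], 2731)
('purple', 561.6, -154.1, np.float64(26.7), 49.5, [374, 138], 2105)
```

Request:
{"fn": "step_arm", "kwargs": {
  "targets": [
    [1,[0,-1,-40],[0,0,0]],
    [1,[0,-1,-80],[0,0,0]],
    [1,[0,-1,-120],[0,0,0]],
    [1,[0,-1,-150],[0,0,0]],
    [1,[0,-1,-164],[0,0,0]],
    [1,[0,-1,-164],[0,0,0]],
    [1,[0,-1,-164],[0,0,0]]
  ]
}}

```text
time: 18.9
ee_pos: [0.4676, -0.1574, 0.0068]
tcp_rot: [179.9, -0.0, 60.3]
wrist_force: [1.2, 0.3, 0.2]
opening: 0.0854
grasp_force: 0.0
```

Request:
{"fn": "step_arm", "kwargs": {
  "targets": [
    [0.5,[0,0,0],[0,0,0]],
    [0.4,[0,0,0],[0,0,0]],
    [0.4,[0,0,0],[0,0,0]],
    [0.4,[0,0,0],[0,0,0]],
    [0.4,[0,0,0],[0,0,0]],
    [0.4,[0,0,0],[0,0,0]]
  ]
}}

```text
time: 19.5
ee_pos: [0.4672, -0.1579, 0.0063]
tcp_rot: [179.9, -0.0, 60.2]
wrist_force: [-1.2, 0.2, 6.0]
opening: 0.0479
grasp_force: 41.2
```

Request:
{"fn": "step_arm", "kwargs": {
  "targets": [
    [0.4,[0,0,40],[0,0,0]],
    [0.4,[0,0,90],[0,0,0]],
    [0.4,[0,0,140],[0,0,0]],
    [0.4,[12,45,160],[0,0,0]],
    [0.4,[25,90,160],[0,0,0]],
    [0.4,[38,135,160],[0,0,0]],
    [0.4,[50,180,160],[0,0,0]],
    [0.4,[62,225,160],[0,0,0]]
  ]
}}

```text
time: 20.3
ee_pos: [0.5287, 0.0691, 0.1654]
tcp_rot: [180.0, -0.0, 60.2]
wrist_force: [1.6, -0.8, -1.8]
opening: 0.0476
grasp_force: 43.0
```

Request:
{"fn": "step_arm", "kwargs": {
  "targets": [
    [0.4,[12,45,0],[0,0,0]],
    [0.4,[25,90,0],[0,0,0]],
    [0.4,[41,123,0],[0,0,0]],
    [0.4,[41,123,0],[0,0,0]],
    [0.4,[41,123,0],[0,0,0]]
  ]
}}

```text
time: 20.8
ee_pos: [0.5694, 0.191, 0.1645]
tcp_rot: [-180.0, 0.1, 60.3]
wrist_force: [-1.5, -0.1, -1.4]
opening: 0.0476
grasp_force: 43.0
```

```bash
python3 lp.py 627 252 w11
```

```text
20.8 [569.4 191.  164.5] [ 19.  11.  10.  88.  -0. 138.]
('blue', 626.3, 251.8, np.float64(40.7), 61.4, [303, 98], 5478)
('blue', 568.8, 191.9, np.float64(184.5), 49.8, [280, 281], 8606)
('orange', 445.6, 329.4, np.float64(66.4), 50.7, [72, 127], 6272)
('orange', 641.2, 85.4, np.float64(28.9), 15.7, [397, 246], 66)
('orange', 610.9, 85.7, np.float64(29.9), 28.8, [366, 261], 299)
('purple', 733.4, -61.0, np.float64(26.4), 50.5, [536, 320], 1488)
('purple', 709.3, -153.7, np.float64(26.5), 46.2, [542, 385], 363)
post z 15 46 [631.3 250.6  25.1]
post z 30 2595 [627.7 252.6  39.8]
post z 45 16 [622.7 254.   52.1]
post z 60 18 [622.9 253.9  67.5]
post z 75 29 [623.7 253.3  84.6]
post z 90 182 [626.4 253.   94.3]
```

Request:
{"fn": "step_arm", "kwargs": {
  "targets": [
    [0.4,[30,31,0],[0,0,0]],
    [0.4,[58,61,0],[0,0,0]],
    [0.4,[58,61,0],[0,0,0]],
    [0.4,[58,61,0],[0,0,0]],
    [0.4,[58,61,-30],[0,0,0]],
    [0.4,[58,61,-60],[0,0,0]],
    [0.4,[58,61,-75],[0,0,0]],
    [0.4,[58,61,-75],[0,0,0]]
  ]
}}

```text
time: 21.65
ee_pos: [0.626, 0.2497, 0.0885]
tcp_rot: [-179.9, 0.1, 60.1]
wrist_force: [0.2, -0.1, -2.3]
opening: 0.0479
grasp_force: 43.0
```

Request:
{"fn": "step_arm", "kwargs": {
  "targets": [
    [0.4,[0,0,-15],[0,0,0]],
    [0.4,[0,0,-30],[0,0,0]],
    [0.4,[0,0,-38],[0,0,0]],
    [0.4,[0,0,-40],[0,0,0]],
    [0.4,[0,0,-40],[0,0,0]],
    [0.4,[0,0,-40],[0,0,0]]
  ]
}}

```text
time: 22.25
ee_pos: [0.6277, 0.2515, 0.0505]
tcp_rot: [180.0, -0.0, 60.2]
wrist_force: [0.6, 0.1, -1.5]
opening: 0.0475
grasp_force: 43.0
```

Request:
{"fn": "step_arm", "kwargs": {
  "targets": [
    [0.65,[0,0,0],[0,0,0]],
    [0.8,[0,0,0],[0,0,0]],
    [1,[0,0,0],[0,0,0]],
    [1,[0,0,0],[0,0,0]],
    [1,[0,0,40],[0,0,0]],
    [1,[0,0,90],[0,0,0]],
    [1,[0,-40,130],[0,0,0]],
    [1,[0,-80,140],[0,0,0]]
  ]
}}

```text
time: 23.05
ee_pos: [0.6283, 0.1723, 0.1944]
tcp_rot: [179.8, -0.2, 60.4]
wrist_force: [0.7, -0.5, 0.4]
opening: 0.0856
grasp_force: 0.0
```

```bash
python3 look.py w12
```

```text
t 23.05 tcp [628.3 172.3 194.4] rot [179.8  -0.2  60.4] q [ 15.  18.  22.  93.   0. 135.] open 85.6
('blue', 626.6, 251.6, np.float64(66.6), 49.4, [242, 117], 3738)
('orange', 446.7, 328.4, np.float64(66.0), 49.5, [40, 139], 4423)
('orange', 793.5, 119.4, np.float64(26.7), 37.7, [456, 147], 149)
('orange', 779.9, 97.5, np.float64(16.9), 8.4, [445, 173], 63)
('orange', 612.4, 88.7, np.float64(30.6), 36.0, [305, 253], 236)
('orange', 639.8, 79.3, np.float64(29.4), 28.2, [331, 250], 120)
('orange', 438.9, 12.5, np.float64(21.7), 30.5, [217, 358], 110)
('purple', 736.1, -62.7, np.float64(26.3), 48.7, [464, 313], 834)
('purple', 552.6, -35.2, np.float64(26.5), 46.6, [310, 361], 380)
('purple', 690.4, -172.8, np.float64(26.5), 28.6, [456, 395], 93)
```

Request:
{"fn": "step_arm", "kwargs": {
  "targets": [
    [1,[0,-50,0],[0,0,0]],
    [1,[0,-100,0],[0,0,0]],
    [1,[0,-150,0],[0,0,0]],
    [1,[0,-200,0],[0,0,0]],
    [1,[0,-250,0],[0,0,0]],
    [1,[5,-300,0],[0,0,0]],
    [1,[10,-350,0],[0,0,0]],
    [1,[10,-400,0],[0,0,0]]
  ]
}}

```text
time: 23.9
ee_pos: [0.6375, -0.2302, 0.1899]
tcp_rot: [180.0, -0.0, 60.2]
wrist_force: [0.7, 0.3, 0.4]
opening: 0.0853
grasp_force: 0.0
```

Request:
{"fn": "step_arm", "kwargs": {
  "targets": [
    [1,[0,-12,-10],[0,0,0]],
    [1,[0,-12,-10],[0,0,0]],
    [1,[0,-12,-10],[0,0,0]]
  ]
}}

```text
time: 24.2
ee_pos: [0.6373, -0.2394, 0.1796]
tcp_rot: [-179.9, -0.0, 60.2]
wrist_force: [-0.4, 0.5, -0.5]
opening: 0.0853
grasp_force: 0.0
```

```bash
python3 look.py w13
```

```text
t 24.2 tcp [ 637.3 -239.4  179.6] rot [-179.9   -0.    60.2] q [-21.  23.  26.  93.   0.  99.] open 85.3
('blue', 640.2, -241.1, np.float64(24.6), 37.6, [285, 190], 764)
('purple', 549.0, -43.2, np.float64(26.9), 49.9, [76, 44], 2552)
('purple', 701.9, -160.0, np.float64(26.9), 49.0, [301, 76], 2101)
('purple', 563.3, -154.7, np.float64(26.7), 49.0, [168, 151], 1849)
```

Request:
{"fn": "step_arm", "kwargs": {
  "targets": [
    [1,[3,-2,-40],[0,0,0]],
    [1,[3,-2,-80],[0,0,0]],
    [1,[3,-2,-120],[0,0,0]],
    [1,[3,-2,-155],[0,0,0]],
    [1,[3,-2,-174],[0,0,0]],
    [1,[3,-2,-174],[0,0,0]],
    [1,[3,-2,-174],[0,0,0]]
  ]
}}

```text
time: 24.95
ee_pos: [0.6411, -0.2409, 0.0072]
tcp_rot: [180.0, -0.0, 60.3]
wrist_force: [-0.9, -0.1, 1.3]
opening: 0.086
grasp_force: 0.0
```

Request:
{"fn": "step_arm", "kwargs": {
  "targets": [
    [0.4,[0,0,0],[0,0,0]],
    [0.3,[0,0,0],[0,0,0]],
    [0.3,[0,0,0],[0,0,0]],
    [0.3,[0,0,0],[0,0,0]],
    [0.3,[0,0,0],[0,0,0]],
    [0.3,[0,0,0],[0,0,0]],
    [0.3,[0,0,0],[0,0,0]]
  ]
}}

```text
time: 25.65
ee_pos: [0.6411, -0.2424, 0.0072]
tcp_rot: [179.9, -0.0, 60.2]
wrist_force: [-0.7, 0.5, 5.4]
opening: 0.0357
grasp_force: 40.7
```

Request:
{"fn": "step_arm", "kwargs": {
  "targets": [
    [0.3,[0,0,40],[0,0,0]],
    [0.3,[0,0,90],[0,0,0]],
    [0.3,[0,0,140],[0,0,0]],
    [0.3,[-5,45,165],[0,0,0]],
    [0.3,[-15,90,165],[0,0,0]],
    [0.3,[-25,135,165],[0,0,0]],
    [0.3,[-35,180,165],[0,0,0]],
    [0.3,[-45,225,165],[0,0,0]]
  ]
}}

```text
time: 26.45
ee_pos: [0.5947, -0.0156, 0.1709]
tcp_rot: [-180.0, -0.0, 60.2]
wrist_force: [1.4, 0.5, -0.8]
opening: 0.0355
grasp_force: 40.6
```

Request:
{"fn": "step_arm", "kwargs": {
  "targets": [
    [0.3,[-5,45,0],[0,0,0]],
    [0.3,[-12,90,0],[0,0,0]],
    [0.3,[-20,135,0],[0,0,0]],
    [0.3,[-26,180,0],[0,0,0]],
    [0.3,[-26,207,0],[0,0,0]],
    [0.3,[-26,207,0],[0,0,0]],
    [0.3,[-26,207,0],[0,0,0]]
  ]
}}

```text
time: 27.15
ee_pos: [0.5692, 0.1902, 0.1707]
tcp_rot: [-180.0, 0.0, 60.3]
wrist_force: [0.2, -0.2, -2.2]
opening: 0.0352
grasp_force: 40.6
```

```bash
python3 lp.py 627 252 w14
```

```text
27.15 [569.2 190.2 170.7] [ 18.  11.  10.  89.  -0. 138.]
('blue', 626.3, 251.7, np.float64(66.6), 49.6, [302, 98], 5268)
('blue', 568.9, 191.7, np.float64(187.9), 37.9, [280, 279], 4474)
('orange', 444.8, 329.3, np.float64(66.4), 52.2, [76, 126], 6000)
('orange', 639.3, 79.9, np.float64(29.3), 27.0, [396, 245], 75)
('orange', 610.4, 86.1, np.float64(30.1), 30.1, [364, 258], 287)
('purple', 733.5, -60.9, np.float64(26.5), 50.3, [531, 316], 1441)
('purple', 560.3, -51.7, np.float64(26.5), 23.5, [381, 373], 88)
('purple', 703.2, -156.4, np.float64(26.4), 49.9, [535, 383], 535)
('purple', 569.5, -135.2, np.float64(26.3), 25.7, [415, 417], 90)
post z 15 39 [631.9 251.9  25.2]
post z 30 88 [631.6 249.2  37.1]
post z 45 116 [632.4 250.7  52.7]
post z 60 2883 [627.  252.4  65.9]
post z 75 26 [624.  253.3  85.1]
post z 90 172 [626.4 252.9  94.4]
```

Request:
{"fn": "step_arm", "kwargs": {
  "targets": [
    [0.3,[30,31,0],[0,0,0]],
    [0.3,[57,61,0],[0,0,0]],
    [0.3,[57,61,0],[0,0,0]],
    [0.3,[57,61,0],[0,0,0]],
    [0.3,[57,61,-30],[0,0,0]],
    [0.3,[57,61,-60],[0,0,0]],
    [0.3,[57,61,-75],[0,0,0]],
    [0.3,[57,61,-75],[0,0,0]]
  ]
}}

```text
time: 28.0
ee_pos: [0.6252, 0.2492, 0.0943]
tcp_rot: [-179.9, 0.2, 60.1]
wrist_force: [-0.0, 0.4, -0.7]
opening: 0.0353
grasp_force: 40.5
```

Request:
{"fn": "step_arm", "kwargs": {
  "targets": [
    [0.3,[0,0,-10],[0,0,0]],
    [0.3,[0,0,-17],[0,0,0]],
    [0.3,[0,0,-20],[0,0,0]],
    [0.3,[0,0,-20],[0,0,0]],
    [0.3,[0,0,-20],[0,0,0]]
  ]
}}

```text
time: 28.5
ee_pos: [0.6266, 0.251, 0.0763]
tcp_rot: [180.0, -0.0, 60.2]
wrist_force: [-0.4, 0.3, -0.9]
opening: 0.0352
grasp_force: 40.6
```

Request:
{"fn": "step_arm", "kwargs": {
  "targets": [
    [0.5,[0,0,0],[0,0,0]],
    [0.7,[0,0,0],[0,0,0]],
    [1,[0,0,0],[0,0,0]],
    [1,[0,0,0],[0,0,0]],
    [1,[0,0,40],[0,0,0]],
    [1,[0,0,90],[0,0,0]],
    [1,[0,-50,120],[0,0,0]],
    [1,[0,-90,120],[0,0,0]]
  ]
}}

```text
time: 29.3
ee_pos: [0.6275, 0.1614, 0.2004]
tcp_rot: [179.7, -0.3, 60.4]
wrist_force: [1.6, -1.2, 0.1]
opening: 0.0852
grasp_force: 0.0
```

Request:
{"fn": "step_arm", "kwargs": {
  "targets": [
    [1,[0,-50,0],[0,0,0]],
    [1,[0,-50,0],[0,0,0]],
    [1,[0,-50,0],[0,0,0]]
  ]
}}

```text
time: 29.6
ee_pos: [0.6266, 0.1097, 0.1963]
tcp_rot: [180.0, -0.0, 60.1]
wrist_force: [-0.7, 0.7, -0.6]
opening: 0.0853
grasp_force: 0.0
```

```bash
python3 lp.py 627 252 w15
python3 - <<'E'
from workcell import bot
import cv2
for n in("scene","side"):
    p,_=bot.camera(n); cv2.imwrite(f"pics/{n}9.png",p[:,:,::-1])
E
```

```text
29.6 [626.6 109.7 196.3] [ 10.  17.  20.  93.   0. 130.]
('blue', 625.9, 251.1, np.float64(90.1), 37.7, [202, 50], 5402)
('orange', 460.2, 316.5, np.float64(40.4), 49.3, [22, 84], 2372)
('orange', 637.7, 78.4, np.float64(29.9), 27.4, [307, 203], 131)
('orange', 610.2, 86.2, np.float64(30.1), 28.5, [275, 212], 110)
('purple', 733.4, -61.4, np.float64(26.5), 49.8, [442, 269], 1363)
('purple', 548.7, -40.6, np.float64(26.5), 49.8, [288, 325], 1091)
('purple', 577.8, -144.8, np.float64(26.3), 33.4, [349, 375], 135)
post z 15 16 [618.  258.8  25.5]
post z 30 316 [635.  241.1  41.3]
post z 45 190 [627.5 246.9  51.4]
post z 60 1416 [631.7 245.   67. ]
post z 75 1321 [625.9 251.8  86.6]
post z 90 837 [626.  252.4  91.3]
```

View pics/scene9.png

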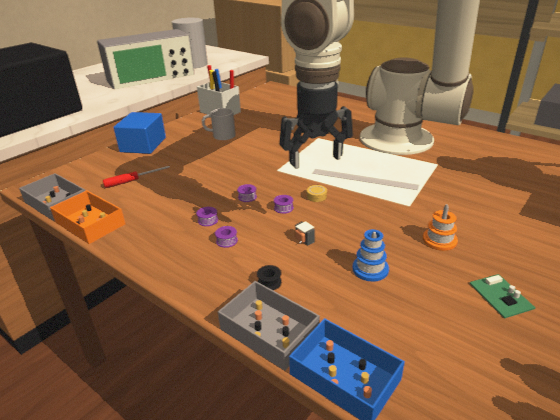

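The scene picture shows the blue stack complete at (372,255) and the orange one at (441,229). Their tops are at 90 mm and 66 mm, as they should be, and the bystanders have not moved.

```bash
python3 -c "
from workcell import bot
print(bot.job_done())"
```

```text
the job is handed in; nothing more can be done
None
```

All five spools are on the spindles of their own colour, widest at the bottom and fully down, the other items were left where they were, and the job was handed in at about 30 s of the 118 s allowed.

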